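Point out the paint tube that is not home, then push it home

TASK

Of the four alike paint tubes lying in wooden troughs, one was put back only part of the way and sticks out towards you. First show it to the overhead stock camera: point at it with the fingertips about 3 cm above its cap, without touching it, and hold still there for two seconds. Then push it gently home with the fingertips against its cap, until its tail is against the stop at the back of its trough; do not lift it, do not point at or move the other tubes, and leave everything else where it lies.

Things in the scene. Friction and masses are not known exactly. Their poses are not given: they have to be found in the camera images.
- tube_1: Stands out of its trough by 35-55 mm at the start. Loose umber paint tube lying in trough_1, one of four alike, 143 mm long, 42 wide, 32 high, 0.13 kg. Origin: mid-length, on its underside, on the trough's floor. y axis: along the tube to its round white cap, towards the robot; cap's end face at y = +72 mm, flat tail's end at -71. Slides easily along the trough (1-2 N).
- cap_1 (a point): Highest point of the cap of tube_1, midway along the cap, 28 mm above the tube's underside. The cap is 28 mm in diameter and 18 mm long; its end face is 9 mm from this point, on the robot's side, along the tube's axis.
- trough_1: Wooden trough of tube_1, fixed; four in a row 90 mm apart, any order. 172x56 mm, floor 4 mm thick; side walls 16 mm high begin 50 mm before the origin, the floor's front 35 mm is open. Rigid 26 mm high stop at the back. Origin: on the table, near its middle. x: along it to the stop. Home = tail against the stop: tube's origin over the trough's (1 mm), cap's end at x = -72 mm.
- tube_2: Fully home at the start. Loose umber paint tube lying in trough_2, one of four alike, 143 mm long, 42 wide, 32 high, 0.13 kg. Origin: mid-length, on its underside, on the trough's floor. y axis: along the tube to its round white cap, towards the robot; cap's end face at y = +72 mm, flat tail's end at -71. Slides easily along the trough (1-2 N).
- cap_2 (a point): Highest point of the cap of tube_2, midway along the cap, 28 mm above the tube's underside. The cap is 28 mm in diameter and 18 mm long; its end face is 9 mm from this point, on the robot's side, along the tube's axis.
- trough_2: Wooden trough of tube_2, fixed; four in a row 90 mm apart, any order. 172x56 mm, floor 4 mm thick; side walls 16 mm high begin 50 mm before the origin, the floor's front 35 mm is open. Rigid 26 mm high stop at the back. Origin: on the table, near its middle. x: along it to the stop. Home = tail against the stop: tube's origin over the trough's (1 mm), cap's end at x = -72 mm.
- tube_3: Fully home at the start. Loose umber paint tube lying in trough_3, one of four alike, 143 mm long, 42 wide, 32 high, 0.13 kg. Origin: mid-length, on its underside, on the trough's floor. y axis: along the tube to its round white cap, towards the robot; cap's end face at y = +72 mm, flat tail's end at -71. Slides easily along the trough (1-2 N).
- cap_3 (a point): Highest point of the cap of tube_3, midway along the cap, 28 mm above the tube's underside. The cap is 28 mm in diameter and 18 mm long; its end face is 9 mm from this point, on the robot's side, along the tube's axis.
- trough_3: Wooden trough of tube_3, fixed; four in a row 90 mm apart, any order. 172x56 mm, floor 4 mm thick; side walls 16 mm high begin 50 mm before the origin, the floor's front 35 mm is open. Rigid 26 mm high stop at the back. Origin: on the table, near its middle. x: along it to the stop. Home = tail against the stop: tube's origin over the trough's (1 mm), cap's end at x = -72 mm.
- tube_4: Fully home at the start. Loose umber paint tube lying in trough_4, one of four alike, 143 mm long, 42 wide, 32 high, 0.13 kg. Origin: mid-length, on its underside, on the trough's floor. y axis: along the tube to its round white cap, towards the robot; cap's end face at y = +72 mm, flat tail's end at -71. Slides easily along the trough (1-2 N).
- cap_4 (a point): Highest point of the cap of tube_4, midway along the cap, 28 mm above the tube's underside. The cap is 28 mm in diameter and 18 mm long; its end face is 9 mm from this point, on the robot's side, along the tube's axis.
- trough_4: Wooden trough of tube_4, fixed; four in a row 90 mm apart, any order. 172x56 mm, floor 4 mm thick; side walls 16 mm high begin 50 mm before the origin, the floor's front 35 mm is open. Rigid 26 mm high stop at the back. Origin: on the table, near its middle. x: along it to the stop. Home = tail against the stop: tube's origin over the trough's (1 mm), cap's end at x = -72 mm.
- dipper: Bystander: twin steel dipper, 39x81x22 mm. Loose. Origin: centre of its underside.
- eraser: Bystander: eraser block, 25x48x14 mm. Loose. Origin: centre of its underside.
- drier_bottle: Bystander: small amber bottle with black cap, 31 mm across, 74 mm high. Loose. Origin: centre of its underside.
- masking_roll: Bystander: roll of masking tape lying flat, 100 mm across, 25 mm high. Loose. Origin: centre of its underside.
- peg: Bystander: purple clip, 15x72x12 mm. Loose. Origin: centre of its underside.
- marker: Bystander: felt marker, 17x128x17 mm. Loose. Origin: centre of its underside.

How it is judged:
By the outcome, as a careful person would: the job done as asked, in the order asked, and still so for the second after the job is handed in, with the robot touching nothing.
It also fails if it takes over 40 s, if anything falls off the work surface, if the arm or the gripper's body presses on something with over 40 N, if the wrist force passes 120 N, or if a joint passes its speed limit or range.

ROBOT

A 6-joint arm with a two-finger parallel gripper is mounted at the origin on a cart in front of the work surface, level with it; the furniture and walls round the work are solid. World frame = base frame: x ahead of the robot, y to its left, z up, the work surface at z = 0. Lengths are in m, angles in rad, forces in N, time in s.
With the tool pointing down it reaches from about 0.35 to 0.8 m from the base axis. Payload 7.3 kg.
Tool frame: the origin (TCP) lies midway between the tips of the shut fingers; the grasp point (between the pads) lies 19 mm behind it (env.hold_point_z is the distance from the TCP to the grasp point, in m); x points along the fingers, y is the direction in which the jaws open and shut, and the axes are right-handed (so a half turn about x gives the same grasp; the last joint's range is limited). The gripper opens to 85 mm and grips with 20 to 120 N. Pads are 22 mm wide; open, the fingers measure 114 mm over their backs; the gripper's body (76 mm by 85 mm) begins 54 mm behind the grasp point. The pads swing forward as they close: fully open they stand 13 mm farther back than shut.
Start: joints at [-1.362, 0.342, 1.524, -0, 1.275, -0.146], TCP at [0.182, -0.492, 0.231] pointing down, gripper open.
Joint ranges: [-2.53, 2.53], [-0.77, 2.02], [0.04, 2.7], [-1, 4.14], [0.28, 2.66], [-3.11, 3.11]. Speed limits (rad/s): [2.57, 2.57, 3.14, 3.14, 3.14, 3.14].

INTERFACE

Orientations are given as a unit quaternion [x, y, z, w].
In Python, from bench import env, imaging gives the robot as it stands.
- The arm moves only by the tool carry_out, never from a script. Its argument "commands" is a list of rows, each a list of 3 entries, a list of its own where there are three numbers: the turn, a rotation vector about the tool's x, y, z in rad, then the shift along the tool's x, y, z in m, then the closure, from -1 (fully open) to 1 (shut). In form: [[[ax, ay, az], [x, y, z], grip], ...]. A call has 1 to 20 rows; each row is the pose to reach, as a shift and turn from the pose commanded when the call began, along the tool's axes at that moment; what a row does not reach only later rows make up. A row lasts 1/10 s, in which the tool goes at most 50 mm and 8.59 degrees, less where a joint would pass 70% of its speed; a pose out of reach is approached as far as the arm can. A call with a gripper value outside its range is refused whole. The fingers move at their own pace and stop on an object; "force" is the grip in N (left out, the last holds). Time passes only in rows, so rows that repeat a pose let the fingers close. It gives the time, the measured TCP pose, the force and the opening at its end, in the units of the state.
- env.get_obs(): the state, without advancing time (a new reading comes with each control period).
- imaging.grab_frame(name): name is "scene" or "top" or "wrist"; returns a dict with "img" (480x640x3 uint8, red, green, blue), "fx", "fy", "cx", "cy" (pixels), "dist" ([k1, k2, p1, p2, k3] as OpenCV has them; the pictures are not rectified), "eye" and "rotation" of the camera in the world; the wrist camera has in their place "tool_from_camera" (4x4, takes a point from camera to tool coordinates, whose origin is the TCP and whose axes are the tool frame's). Camera axes: x right, y up, looking along -z (the intrinsics and any distortion apply to the point x, -y, -z); pixel columns grow to the right and rows downward; lengths in m; the calibration is good to about 2 mm. A picture is of the moment at which its call begins: read the wrist's pose just before it. There is no depth.
- env.hand_in(): hands the job in, once; it reports no verdict.
The state is a dict: "time": time; "q": joint angles; "qd": joint speeds; "joint_torque": joint torques, N m; "ee_pos": TCP position; "tool_rot": TCP orientation; "wrist_force": force on the tool from outside, world axes, zero at the start; "wrist_torque": the same for the moment, N m; "opening": opening from 0.0 (shut) to 1.0 (fully open).
Only numpy, scipy, OpenCV 4.12 (cv2) and the standard library are available. Lean on these libraries where they do the work, as an engineer would, in place of code of your own. Each camera call takes 0.05 s, during which the arm holds its last target. There are 200 camera calls.

## Working session

There is one attempt and no reset: what is moved stays moved. The work goes in short steps, Python scripts to look and compute and a tool call to move; the robot and the scene stay as the last step left them, time stands still between calls to the robot, and variables do not carry over. Pictures are saved under pics/ and viewed, about 8 in all and at most 12, crops included, and the job is handed in when it is done.

Besides the shell and the picture viewer there is one more tool, called after "Emit:" by a JSON object that holds its "api" and its "payload", one argument or row to a line. carry_out: Moves the arm, as the interface text tells. Its arguments: {"type":"object","properties":{"commands":{"type":"array","items":{"type":"array"}},"force":{"type":"number"}},"required":["commands"]}

```bash
mkdir -p pics; python3 - <<'E'
from bench import env, imaging
import cv2,numpy as np
o=env.get_obs()
for k in("time","ee_pos","tool_rot","opening","wrist_force"):print(k,o[k])
for n in("top","scene"):
    f=imaging.grab_frame(n);cv2.imwrite(f"pics/{n}0.png",f["img"][:,:,::-1])
    print(n,{k:np.round(v,4).tolist() for k,v in f.items() if k!="img"})
E
```

```text
time 0.0
ee_pos [ 0.18230406 -0.49190298  0.23061596]
tool_rot [-0.69600318 -0.12531419  0.69602389 -0.12420417]
opening 0.997251858516608
wrist_force [ 0.09346167  0.17110586 -0.01162396]
top {'fx': 500.2018, 'fy': 500.2018, 'cx': 331.134, 'cy': 229.4117, 'dist': [-0.136, 0.0, 0.0, 0.0, 0.0], 'eye': [0.3492, -0.316, 0.9186], 'rotation': [-0.0545, 0.0513, 0.7119, -0.6983]}
scene {'fx': 435.1779, 'fy': 435.1779, 'cx': 318.2282, 'cy': 241.0752, 'dist': [-0.0969, 0.0, 0.0, 0.0, 0.0], 'eye': [-0.015, -0.9366, 0.442], 'rotation': [0.5013, -0.1698, -0.2855, 0.799]}
```

View pics/top0.png

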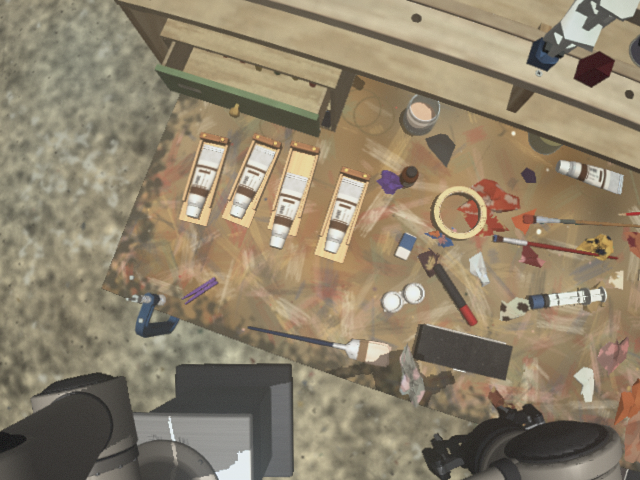

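View pics/scene0.png

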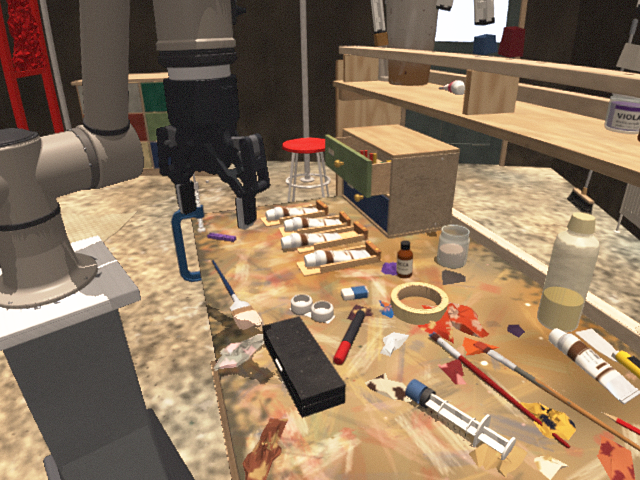

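The third tube from the left in the top view (cap near 277,240) sticks out of its trough; the rear stop is visible near (300,148). I'll enlarge that area.

```bash
cat > h.py <<'E'
import numpy as np,cv2
from scipy.spatial.transform import Rotation as R
def ray(f,px,z,T=None):
    K=np.array([[f["fx"],0,f["cx"]],[0,f["fy"],f["cy"]],[0,0,1]])
    p=cv2.undistortPoints(np.array([[px]],float),K,np.array(f["dist"],float))[0,0]
    d=np.array([p[0],-p[1],-1])
    if T is None:
        r=np.array(f["rotation"]); M=R.from_quat(r).as_matrix() if r.size==4 else r; e=np.array(f["eye"])
    else: M=T[:3,:3]; e=T[:3,3]
    d=M@d; return e+d*(z-e[2])/d[2]
E
python3 - <<'E'
import cv2
i=cv2.imread("pics/top0.png")[120:270,170:370]
cv2.imwrite("pics/top0c.png",cv2.resize(i,None,fx=4,fy=4,interpolation=cv2.INTER_CUBIC))
E
```

```text
(no output)
```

View pics/top0c.png

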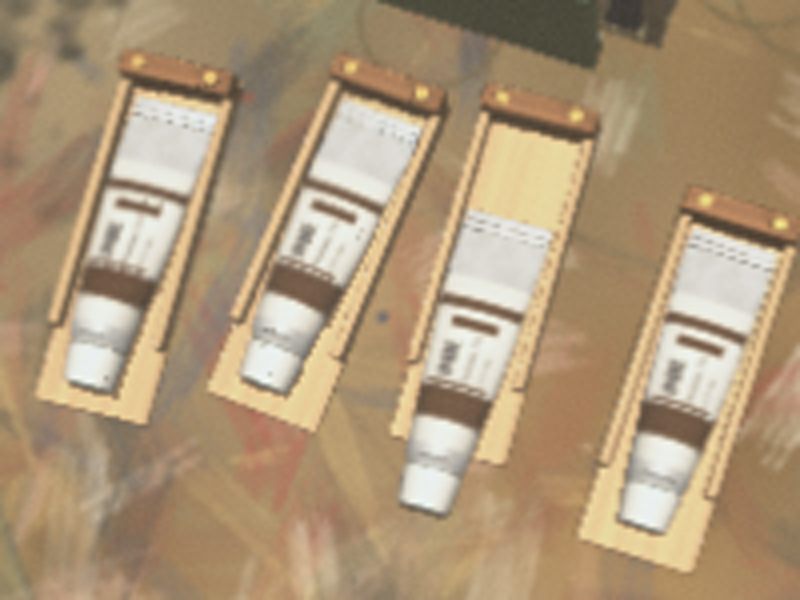

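The crop (4x, offset 170,120) shows tube 3: cap end at ~(424,512), cap mid ~(432,487); stop's back edge from (487,87) to (600,105); front floor corners (392,433) and (503,463).

```bash
python3 - <<'E'
from h import *
from bench import env,imaging
f=imaging.grab_frame("top")
g=lambda u,v,z:ray(f,(170+u/4-.375,120+v/4-.375),z)
P=dict(capend=g(424,510,.020),capmid=g(432,487,.032),stopBL=g(487,87,.026),stopBR=g(600,105,.026),stopFL=g(482,108,.026),stopFR=g(597,132,.026),fL=g(392,433,.004),fR=g(503,463,.004),wL=g(413,360,.016),wR=g(518,390,.016),tailL=g(468,210,.01),tailR=g(551,237,.01),
n1capend=g(271,390,.02), n2capend=g(640,530,.02))
for k,v in P.items():print(k,np.round(v,4))
b=(P["stopBL"]+P["stopBR"])/2;a=(P["fL"]+P["fR"])/2;d=(b-a)[:2];print("len",np.hypot(*d),"yaw",np.degrees(np.arctan2(d[1],d[0])))
t=(P["tailL"]+P["tailR"])/2;d=(t-P["capend"])[:2];print("tube",np.hypot(*d),np.degrees(np.arctan2(d[1],d[0])))
for s in "LR":
  d=(P["stopF"+s]-P["w"+s])[:2];print(np.degrees(np.arctan2(d[1],d[0])))
o=env.get_obs();M=R.from_quat(o["tool_rot"]).as_matrix();print(M.round(3))
E
```

```text
capend [ 0.4545 -0.2121  0.02  ]
capmid [ 0.4634 -0.2171  0.032 ]
stopBL [ 0.6515 -0.2422  0.026 ]
stopBR [ 0.6415 -0.2948  0.026 ]
stopFL [ 0.6413 -0.2399  0.026 ]
stopFR [ 0.6284 -0.2932  0.026 ]
fL [ 0.4926 -0.1954  0.004 ]
fR [ 0.4775 -0.2469  0.004 ]
wL [ 0.5245 -0.2067  0.016 ]
wR [ 0.5095 -0.255   0.016 ]
tailL [ 0.5968 -0.2318  0.01  ]
tailR [ 0.5828 -0.2706  0.01  ]
n1capend [ 0.5111 -0.1417  0.02  ]
n2capend [ 0.4435 -0.3097  0.02  ]
len 0.168256011277455 yaw -16.353836485572703
tube 0.14086756003192727 -16.11925254315045
-15.87013085553202
-17.83338729453169
[[-0.     0.347 -0.938]
 [ 0.001 -0.938 -0.347]
 [-1.    -0.001 -0.   ]]
```

Emit:
{"api": "carry_out", "payload": {
  "commands": [
    [[0.06,0,0],[0.007,-0.016,-0.036],1],
    [[0.13,0,0],[0.014,-0.032,-0.072],1],
    [[0.19,0,0],[0.021,-0.048,-0.108],1],
    [[0.26,0,0],[0.028,-0.065,-0.144],1],
    [[0.32,0,0],[0.035,-0.081,-0.18],1],
    [[0.38,0,0],[0.042,-0.097,-0.216],1],
    [[0.45,0,0],[0.049,-0.113,-0.252],1],
    [[0.51,0,0],[0.056,-0.13,-0.288],1],
    [[0.58,0,0],[0.063,-0.146,-0.324],1],
    [[0.639,0,0],[0.071,-0.162,-0.36],1],
    [[0.639,0,0],[0.071,-0.162,-0.36],1],
    [[0.639,0,0],[0.071,-0.162,-0.36],1],
    [[0.639,0,0],[0.071,-0.162,-0.36],1]
  ]
}}

```text
time: 1.45
ee_pos: [0.4632, -0.2159, 0.1603]
tool_rot: [-0.7, 0.1, 0.7, 0.1]
wrist_force: [-0.8, -0.1, 0.6]
opening: 0.0
```

```bash
python3 - <<'E'
from h import *
from bench import env,imaging
o=env.get_obs();M=R.from_quat(o["tool_rot"]).as_matrix();print(o["time"],o["ee_pos"],o["opening"],o["wrist_force"],M.round(3))
f=imaging.grab_frame("wrist");np.save("w.npy",{**f,"M":M,"p":o["ee_pos"]},allow_pickle=True)
cv2.imwrite("pics/w1.png",f["img"][:,:,::-1])
E
```

```text
1.45 [ 0.46321934 -0.21591947  0.16033528] 0.00012725711273122304 [-0.82272501 -0.07305926  0.62989834] [[-0.   -0.28 -0.96]
 [-0.   -0.96  0.28]
 [-1.    0.    0.  ]]
```

View pics/w1.png

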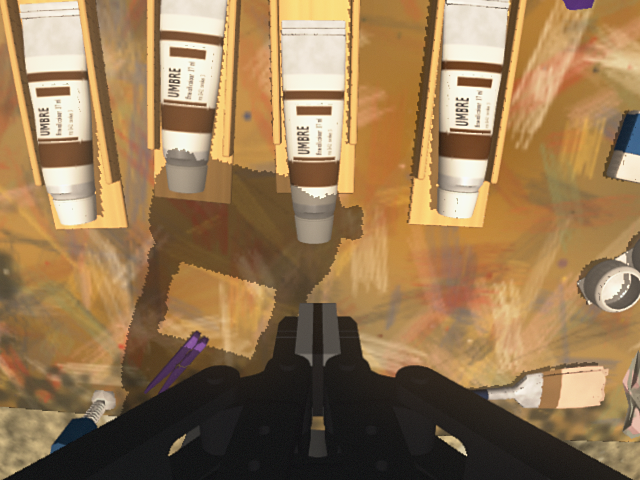

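The wrist view shows the target tube dead ahead: cap spans rows ~207–243 at column ~315, trough's floor front edge at row ~192 (columns 273–354), fingers shut.

```bash
python3 - <<'E'
from h import *
f=np.load("w.npy",allow_pickle=True).item()
T=np.eye(4);T[:3,:3]=f["M"];T[:3,3]=f["p"];T=T@f["tool_from_camera"]
for n,px,z in[("capmid",(315,220),.032),("capendtop",(315,236),.031),("capend bottom",(314,243),.015),("fL",(273,192),.004),("fR",(354,192),.004)]:
  print(n,ray(f,px,z,T).round(4))
E
```

```text
capmid [ 0.4722 -0.2158  0.032 ]
capendtop [ 0.4612 -0.2126  0.031 ]
capend bottom [ 0.4518 -0.209   0.015 ]
fL [ 0.4937 -0.1905  0.004 ]
fR [ 0.4773 -0.2464  0.004 ]
```

Emit:
{"api": "carry_out", "payload": {
  "commands": [
    [[0,0,0],[0.025,0,-0.002],1],
    [[0,0,0],[0.05,0,-0.002],1],
    [[0,0,0],[0.07,0,-0.002],1],
    [[0,0,0],[0.085,0,-0.002],1],
    [[0,0,0],[0.094,0,-0.002],1],
    [[0,0,0],[0.098,0,-0.002],1],
    [[0,0,0],[0.098,0,-0.002],1],
    [[0,0,0],[0.098,0,-0.002],1],
    [[0,0,0],[0.098,0,-0.002],1],
    [[0,0,0],[0.098,0,-0.002],1]
  ]
}}

```text
time: 2.5
ee_pos: [0.466, -0.2161, 0.0629]
tool_rot: [0.7, -0.1, -0.7, -0.1]
wrist_force: [-0.2, -0.0, 0.3]
opening: 0.001
```

```bash
python3 - <<'E'
from h import *
from bench import env,imaging
o=env.get_obs();print(o["time"],o["ee_pos"],o["wrist_force"])
a=imaging.grab_frame("scene")["img"][180:280,160:400,::-1]
f=imaging.grab_frame("wrist")["img"][:,:,::-1]
im=np.vstack([cv2.resize(a,(720,300),interpolation=2),cv2.resize(f[60:360,140:500],(360,300)) .repeat(2,axis=1)])
cv2.imwrite("pics/p.png",im)
E
```

```text
2.5 [ 0.46595177 -0.21608143  0.06287958] [-0.23146475 -0.01740545  0.27296881]
```

View pics/p.png

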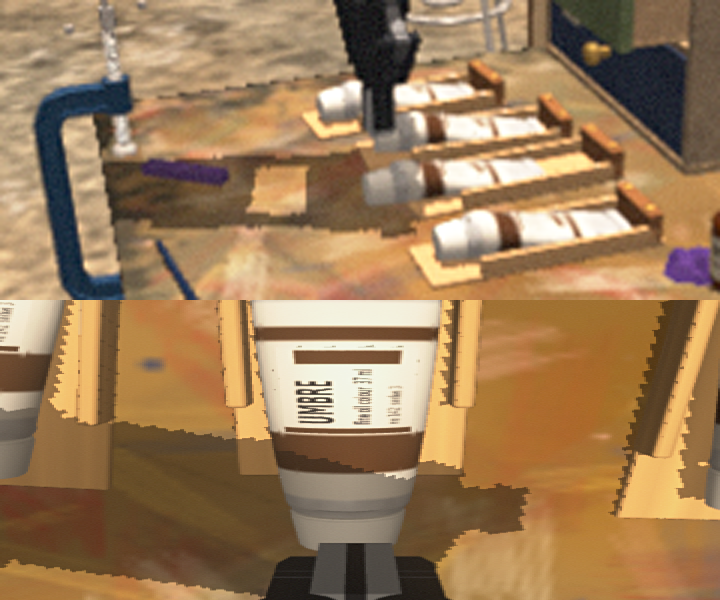

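The fingertips stand over the protruding tube's cap (wrist view), about 3 cm clear (scene view). I'll hold there for over 2 s.

Emit:
{"api": "carry_out", "payload": {
  "commands": [
    [[0,0,0],[0,0,0],1],
    [[0,0,0],[0,0,0],1],
    [[0,0,0],[0,0,0],1],
    [[0,0,0],[0,0,0],1],
    [[0,0,0],[0,0,0],1],
    [[0,0,0],[0,0,0],1],
    [[0,0,0],[0,0,0],1],
    [[0,0,0],[0,0,0],1],
    [[0,0,0],[0,0,0],1],
    [[0,0,0],[0,0,0],1],
    [[0,0,0],[0,0,0],1],
    [[0,0,0],[0,0,0],1],
    [[0,0,0],[0,0,0],1],
    [[0,0,0],[0,0,0],1],
    [[0,0,0],[0,0,0],1],
    [[0,0,0],[0,0,0],1],
    [[0,0,0],[0,0,0],1],
    [[0,0,0],[0,0,0],1],
    [[0,0,0],[0,0,0],1],
    [[0,0,0],[0,0,0],1]
  ]
}}

```text
time: 4.6
ee_pos: [0.4656, -0.2159, 0.0623]
tool_rot: [0.7, -0.1, -0.7, -0.1]
wrist_force: [-0.2, 0.0, 0.2]
opening: -0.003
```

Emit:
{"api": "carry_out", "payload": {
  "commands": [
    [[0,0,0],[0,0,0],1],
    [[0,0,0],[0,0,0],1],
    [[0,0,0],[0,0,0],1],
    [[0,0,0],[0,0,0],1]
  ]
}}

```text
time: 5.0
ee_pos: [0.4656, -0.2159, 0.0623]
tool_rot: [0.7, -0.1, -0.7, -0.1]
wrist_force: [-0.1, -0.9, -0.6]
opening: -0.001
```

Emit:
{"api": "carry_out", "payload": {
  "commands": [
    [[0,0,0],[0,0,0.015],1],
    [[0,0,0],[0,0,0.035],1],
    [[0,0,0],[0,0,0.045],1],
    [[0,0,0],[0.01,0,0.045],1],
    [[0,0,0],[0.025,0,0.045],1],
    [[0,0,0],[0.038,0,0.045],1],
    [[0,0,0],[0.046,0,0.045],1],
    [[0,0,0],[0.046,0,0.045],1],
    [[0,0,0],[0.046,0,0.041],1],
    [[0,0,0],[0.046,0,0.037],1],
    [[0,0,0],[0.046,0,0.033],1],
    [[0,0,0],[0.046,0,0.029],1],
    [[0,0,0],[0.046,0,0.025],1],
    [[0,0,0],[0.046,0,0.021],1],
    [[0,0,0],[0.046,0,0.018],1],
    [[0,0,0],[0.046,0,0.015],1],
    [[0,0,0],[0.046,0,0.012],1],
    [[0,0,0],[0.046,0,0.009],1],
    [[0,0,0],[0.046,0,0.006],1],
    [[0,0,0],[0.046,0,0.003],1]
  ]
}}

```text
time: 7.0
ee_pos: [0.463, -0.2151, 0.0163]
tool_rot: [-0.7, 0.1, 0.7, 0.1]
wrist_force: [-1.2, 0.4, 0.5]
opening: 0.002
```

```bash
python3 - <<'E'
from h import *
from bench import env,imaging
o=env.get_obs();print(o["time"],o["ee_pos"],o["wrist_force"])
f=imaging.grab_frame("wrist")["img"][:,:,::-1]
cv2.imwrite("pics/q.png",cv2.resize(f[0:360,100:540],None,fx=1.5,fy=1.5))
E
```

```text
7.0 [ 0.46295933 -0.21514806  0.01625814] [-1.17384266  0.41858981  0.51247098]
```

View pics/q.png

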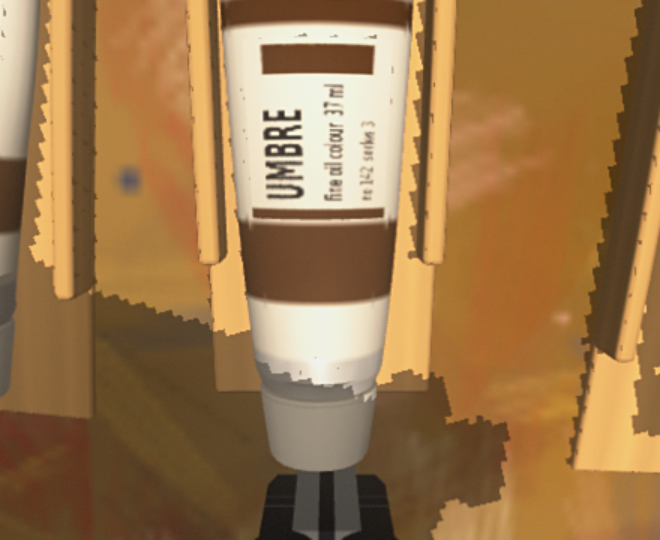

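The tips are against the cap, centred, and pushing it straight in its trough (force about 1.2 N). Continuing.

Emit:
{"api": "carry_out", "payload": {
  "commands": [
    [[0,0,0],[0,0,-0.003],1],
    [[0,0,0],[0,0,-0.006],1],
    [[0,0,0],[0,0,-0.009],1],
    [[0,0,0],[0,0,-0.012],1],
    [[0,0,0],[0,0,-0.015],1],
    [[0,0,0],[0,0,-0.017],1],
    [[0,0,0],[0,0,-0.018],1],
    [[0,0,0],[0,0,-0.019],1],
    [[0,0,0],[0,0,-0.02],1]
  ]
}}

```text
time: 7.95
ee_pos: [0.4819, -0.2207, 0.0163]
tool_rot: [-0.7, 0.1, 0.7, 0.1]
wrist_force: [-1.0, 0.2, -1.0]
opening: 0.003
```

Emit:
{"api": "carry_out", "payload": {
  "commands": [
    [[0,0,0],[0,0,-0.001],1],
    [[0,0,0],[0,0,-0.002],1]
  ]
}}

```text
time: 8.15
ee_pos: [0.484, -0.2213, 0.0163]
tool_rot: [0.7, -0.1, -0.7, -0.1]
wrist_force: [-1.2, 0.1, -0.8]
opening: 0.001
```

Emit:
{"api": "carry_out", "payload": {
  "commands": [
    [[0,0,0],[0,0,-0.001],1],
    [[0,0,0],[0,0,-0.002],1]
  ]
}}

```text
time: 8.35
ee_pos: [0.4859, -0.2218, 0.0163]
tool_rot: [0.7, -0.1, -0.7, -0.1]
wrist_force: [-1.0, 1.0, 0.7]
opening: -0.0
```

Emit:
{"api": "carry_out", "payload": {
  "commands": [
    [[0,0,0],[0,0,-0.001],1],
    [[0,0,0],[0,0,-0.001],1]
  ]
}}

```text
time: 8.55
ee_pos: [0.4864, -0.2219, 0.0162]
tool_rot: [-0.7, 0.1, 0.7, 0.1]
wrist_force: [-2.5, 0.1, 1.4]
opening: 0.002
```

```bash
python3 - <<'E'
from h import *
from bench import env,imaging
o=env.get_obs();print(o["time"],o["ee_pos"],o["wrist_force"])
i=imaging.grab_frame("top")["img"][120:270,170:370,::-1]
cv2.imwrite("pics/t2.png",cv2.resize(i,None,fx=4,fy=4,interpolation=cv2.INTER_CUBIC))
E
```

```text
8.55 [ 0.48637888 -0.22192182  0.01623654] [-2.49463502  0.10104284  1.35707885]
```

View pics/t2.png

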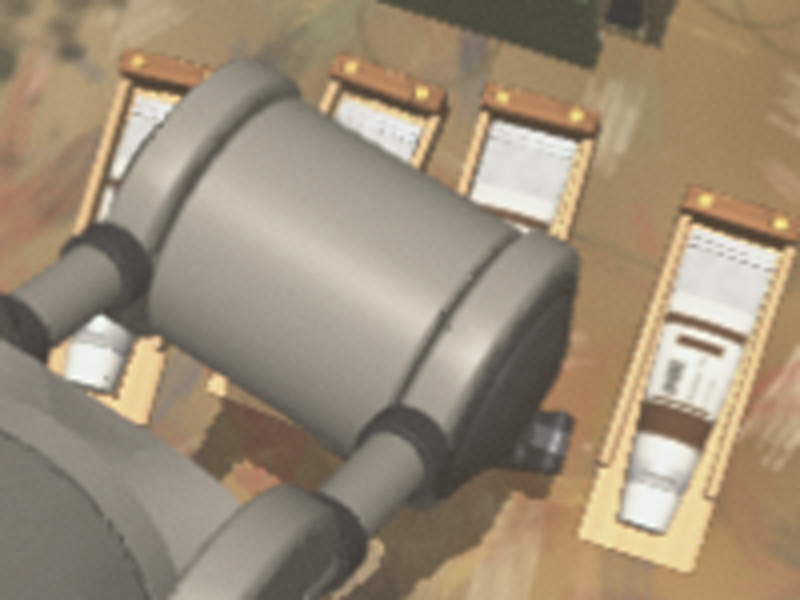

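The tail now lies by the stop much like its neighbours', and the force is starting to rise. I'll make fine steps until it rises clearly.

Emit:
{"api": "carry_out", "payload": {
  "commands": [
    [[0,0,0],[0,0,-0.0005],1],
    [[0,0,0],[0,0,-0.0005],1]
  ]
}}

```text
time: 8.8
ee_pos: [0.4864, -0.2219, 0.0162]
tool_rot: [-0.699, 0.1, 0.701, 0.1]
wrist_force: [-4.7, 1.3, 3.3]
opening: -0.002
```

Emit:
{"api": "carry_out", "payload": {
  "commands": [
    [[0,0,0],[0,0,-0.0005],1],
    [[0,0,0],[0,0,-0.0005],1]
  ]
}}

```text
time: 9.0
ee_pos: [0.4864, -0.2219, 0.0162]
tool_rot: [-0.699, 0.1, 0.701, 0.1]
wrist_force: [-8.1, 0.5, 3.7]
opening: 0.004
```

The tip has stalled at x = 0.4864 while the force rose to 8 N, so the tube is against the stop. Retreating.

Emit:
{"api": "carry_out", "payload": {
  "commands": [
    [[0,0,0],[0,0,0.003],1],
    [[0,0,0],[0,0,0.01],1],
    [[0,0,0],[0,0,0.025],1],
    [[0,0,0],[0,0,0.04],1],
    [[0,0,0],[-0.03,0,0.05],1],
    [[0,0,0],[-0.07,0,0.055],1],
    [[0,0,0],[-0.11,0,0.06],1],
    [[0,0,0],[-0.15,0,0.06],1],
    [[0,0,0],[-0.19,0.03,0.07],1],
    [[0,0,0],[-0.2,0.07,0.08],1],
    [[0,0,0],[-0.2,0.11,0.09],1],
    [[0,0,0],[-0.2,0.15,0.1],1],
    [[0,0,0],[-0.2,0.19,0.11],1],
    [[0,0,0],[-0.2,0.23,0.12],1],
    [[0,0,0],[-0.2,0.25,0.12],1],
    [[0,0,0],[-0.2,0.25,0.12],1],
    [[0,0,0],[-0.2,0.25,0.12],1]
  ]
}}

```text
time: 10.7
ee_pos: [0.3023, -0.4282, 0.216]
tool_rot: [0.7, -0.1, -0.7, -0.101]
wrist_force: [0.3, 0.4, -0.3]
opening: -0.0
```

```bash
python3 - <<'E'
from h import *
from bench import env,imaging
o=env.get_obs();print(o["time"],o["ee_pos"],o["wrist_force"])
i=imaging.grab_frame("top")["img"][:,:,::-1];a=cv2.imread("pics/top0.png")
m=np.hstack([cv2.resize(i[125:275,170:370],(800,600),interpolation=2)])
cv2.imwrite("pics/t3.png",m)
d=cv2.absdiff(i,a).max(2)>60
n,_,s,_=cv2.connectedComponentsWithStats(d.astype(np.uint8));print([r.tolist() for r in s[1:] if r[4]>12])
E
```

```text
10.7 [ 0.30232415 -0.42824005  0.21600171] [ 0.33738483  0.36385659 -0.30803458]
[[294, 150, 20, 9, 62], [287, 165, 21, 16, 138], [290, 176, 11, 5, 30], [280, 183, 22, 34, 178], [270, 213, 24, 35, 375], [449, 268, 44, 23, 556], [374, 281, 75, 86, 1546], [328, 284, 55, 57, 1925], [449, 290, 57, 48, 756], [508, 302, 10, 13, 45], [500, 304, 6, 7, 24], [283, 312, 37, 22, 292], [503, 317, 7, 4, 24], [438, 318, 25, 12, 74], [419, 325, 5, 9, 26], [425, 326, 9, 4, 19], [432, 331, 81, 50, 2539], [287, 338, 8, 5, 26], [329, 340, 31, 27, 336], [366, 341, 25, 21, 290], [375, 352, 26, 17, 162], [416, 360, 20, 17, 174], [359, 362, 8, 7, 33], [293, 368, 29, 19, 245], [397, 369, 4, 7, 13], [415, 368, 5, 8, 16], [61, 373, 71, 40, 1162], [344, 375, 14, 10, 59], [0, 384, 65, 47, 1045], [395, 385, 4, 5, 16], [469, 386, 68, 51, 1394], [331, 389, 8, 7, 13], [251, 391, 43, 46, 986], [424, 390, 7, 7, 30], [437, 393, 6, 10, 19], [544, 393, 15, 15, 54], [399, 394, 10, 5, 32], [322, 397, 8, 6, 17], [419, 398, 5, 7, 21], [102, 414, 36, 42, 823], [473, 414, 121, 66, 3560], [149, 416, 26, 25, 330], [227, 418, 7, 6, 23], [292, 422, 1, 14, 14], [453, 423, 7, 12, 32], [198, 431, 50, 29, 491], [422, 433, 34, 33, 471], [291, 437, 3, 31, 39], [39, 442, 50, 33, 188], [160, 442, 17, 17, 168], [99, 446, 16, 12, 90], [215, 450, 36, 30, 667], [431, 452, 37, 28, 431], [177, 457, 6, 3, 16], [52, 466, 40, 14, 319], [571, 466, 7, 10, 49], [293, 471, 7, 9, 24], [199, 475, 15, 5, 56], [403, 475, 15, 5, 51]]
```

View pics/t3.png

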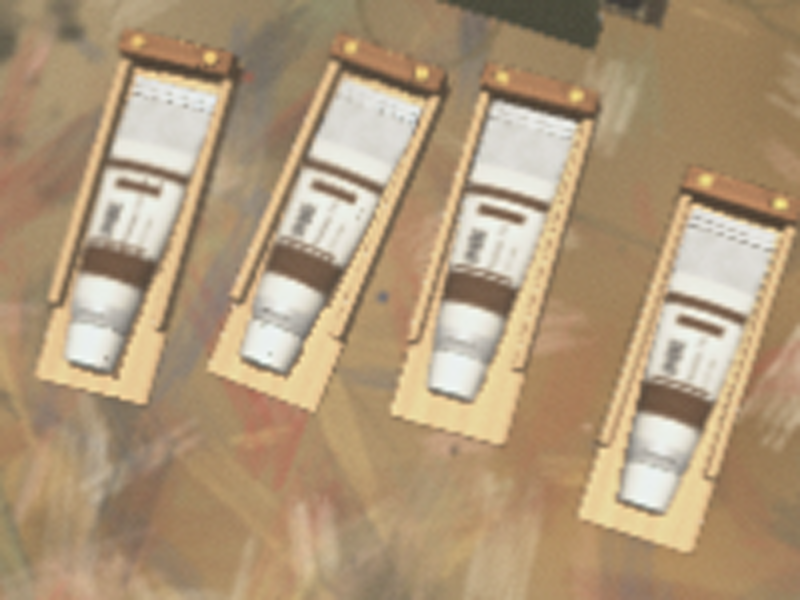

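The pushed tube (cap end ~(452,400) in the crop) now sits home like its neighbours, which haven't moved. The arm is clear and the wrist force is about zero.

```bash
python3 -c "
from bench import env;print(env.hand_in())"
```

```text
the job is handed in; nothing more can be done
None
```

The protruding tube is now home against its stop, and I've handed the job in. It was the third from the left in the overhead view.

- **Pointing:** I held the shut fingertips about 3 cm above its cap for roughly 2.5 s without touching it.
- **Push:** I then slid it home from the front with the fingertips against its cap. It moved at 1–2 N until it stalled at the stop, where the push force rose to about 8–9 N. After that I backed straight off and lifted clear.
- **Tubes:** The last overhead picture shows all four tails at their stops and the other three tubes unmoved. The wrist force was about zero, at 10.7 s on the robot's clock.
- **Bystanders:** I compared the final overhead picture with the first one. Apart from the pushed tube, the changes were in the region of the arm and its shadow, which also covers the dipper and marker. I did not check those two separately, but the arm never came down near them.

No check failed. The two cameras placed the cap up to about 9 mm apart along the tube, so I stopped the push on force contact.

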